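# Blank off a vacuum manifold port and tug-test the plug

### The job

The vacuum manifold has one open port: take the round-headed blanking plug from the rack and press it straight down into that port, firmly but with no more than about 20 newtons, until the catch has snapped and its shoulder sits fully home on the rubber seal. Then, without taking it out, pull it straight up with about 10 newtons (never more than 15) for a good second to confirm that the catch holds it, and let go so that it is left sitting home. Leave the other things where they are.

Things in the scene. Friction and masses are not known exactly. Their poses are not given: they have to be found in the camera images.
- plug_grip (a point): Grip point of the loose blanking plug: on its axis, 14 mm below its top, 30 mm above its shoulder; z up. Bare steel, 80 mm tall, about 0.3 kg: a ribbed round head 33 mm in diameter and 44 mm tall; below its flat shoulder a 36 mm stem. It starts upright in one of the rack's two holes, shoulder on the rack's top.
- plug: The same plug; this origin is the centre of the tip of its stem, 66 mm below the grip point, z up along the plug. The stem is 36 mm long, 20 mm in diameter, with a round (hemispherical) tip and, from 13 to 32 mm above the tip, a groove 11 mm in diameter for the catch.
- port_mouth (a point): Centre of the open port, level with the top of its black rubber seal ring (31 mm across, 3 mm above the block's top face), z up. The hole is 22 mm in diameter, 46 mm deep. Plug home: shoulder on the seal, its grip point 30 mm straight above this point. The seal is springy: about 8 N per mm, 2.5 mm at most.
- seal: The black rubber seal ring on the port's top, 31 mm outside and 22 mm inside diameter, 5 mm thick, standing 3 mm out of the block; origin at the centre of its underside. Pressed, it gives up to 2.5 mm.
- clip_level (a point): The catch inside the hole, 15 mm below the seal's top: four sprung balls. Going in they resist with up to about 16 N, from 22 mm to 9 mm before home, then snap into the groove and draw the plug down. Pulled up from home the plug gives by only a mm or two, and at 17 N or more it may come out.
- jaw0 (a joint): Outward travel of one of the catch's four balls, in m: 0 at rest and with the plug home, up to about 4 mm while the stem's full width passes; hidden in the port, nothing to operate.
- port: Steel port block, 60 x 60 mm, 60 mm tall, fixed on the manifold's rail; origin at the centre of its underside, 63 mm below the seal's top; z up, y along the rail. It has the open hole with the seal. Its neighbours on the rail, 100 mm centre to centre, are equal blocks closed by low valves with short black levers that reach 17 mm above the seal's top.
- rack: Grey plastic block 75 x 180 x 50 mm tall, fixed, origin at the centre of its underside, y along its length; two holes 22 mm in diameter at y = +45 and -45 mm, one holding the plug, the other the spare.
- spare: A bystander: another steel plug with a square head 32 x 32 mm and 30 mm tall, standing in the other hole of the rack. Origin at the centre of its stem's tip, 20 mm below the rack's top. Leave it alone.
- reagent: A bystander: amber jar 60 mm in diameter, 120 mm tall; origin under its centre.
- beaker: A bystander: clear beaker 72 mm in diameter, 90 mm tall; origin under its centre.
- spatula: A bystander: 170 mm lab spoon with a white handle lying on the bench; origin under its middle.
Things that resemble listed ones, but are neither listed nor needed, are in the scene too. Leave any pink or yellow look-alike of the plug alone.

How it is judged:
On the way, in this order (a step that is already met when the one before it is completed fails the run):
1. the plug is pressed home in the open port: shoulder within 1.2 mm of the seal, on the port's axis (z of plug_grip in the frame of port_mouth below 0.0312 m and horizontal distance between plug_grip and port_mouth below 0.004 m), for 0.2 s.
2. the plug, held by its catch, is pulled up with about 8 to 15 N (8.5 to 17 N summed over the slanted ball contacts) for 0.4 s (z of plug_grip in the frame of port_mouth between 0.0301 and 0.036 m and contact force between plug and port between 8.5 and 17 N), for 0.4 s.
At the end, for the whole second after the job is handed in: The blanking plug stands in the open port, its shoulder on the seal (within 1.5 mm of home), upright within 4 degrees and within 4 mm of the port's axis, released and at rest (z of plug_grip in the frame of port_mouth between 0.028 and 0.0315 m and horizontal distance between plug_grip and port_mouth below 0.004 m and angle between plug_grip's own z axis and vertical below 0.07 rad and linear speed of plug below 0.01 m/s); the robot touches nothing.
It fails at once if the plug is pressed on the seal with more than 25 N, or jammed against the port with contact forces of more than 70 N in all (contact force between plug and seal above 25 N or contact force between plug and port above 70 N).
It fails at once if the plug is pulled up against its catch with more than about 17 N (20 N summed over the ball contacts, the balls being forced outward) (contact force between plug and port above 20 N and velocity of joint jaw0 above 0.001 m/s and z of plug_grip in the frame of port_mouth between 0.0304 and 0.036 m and horizontal distance between plug_grip and port_mouth below 0.004 m).
It fails at once if the spare plug, the jar, the beaker or the spoon is moved by more than 20 mm (distance of any of spare, reagent, beaker, spatula from where it was at the start of the episode above 0.02 m).
It also fails if it takes over 61 s, if anything falls off the work surface, if the arm or the gripper's body presses on something with over 40 N, if the wrist force passes 120 N, or if a joint passes its speed limit or range.

### The arm

A 7-joint arm with a two-finger parallel gripper is mounted at the origin on the work surface. World frame = base frame: x ahead of the robot, y to its left, z up, the work surface at z = 0. Lengths are in m, angles in rad, forces in N, time in s.
With the tool pointing down it reaches from about 0.4 to 0.9 m from the base axis. Payload 5.5 kg.
Tool frame: the origin (TCP) lies midway between the tips of the shut fingers; the grasp point (between the pads) lies 19 mm behind it; z points along the fingers, y is the line along which they close (so a half turn about z gives the same grasp; the last joint's range is limited). The gripper opens to 92 mm and grips with 3 to 60 N. Pads are 19 mm wide; open, the fingers measure 130 mm over their backs; the gripper's body (75 mm by 190 mm) begins 47 mm behind the grasp point.
Start: joints at [-0.93, 0.501, -0.427, 1.55, 0.221, 1.138, -0.21], TCP at [0.24, 0.604, 0.227] pointing down, gripper open.
Joint ranges: [-2.88, 2.88], [-0.31, 2.03], [-1.54, 1.56], [0.2, 2.42], [-1.41, 4.55], [0.19, 2.02], [-2.57, 2.57]. Speed limits (rad/s): [2.57, 2.57, 3.14, 3.14, 3.14, 3.14, 3.14].

### API

Orientations are given as a unit quaternion [w, x, y, z].
In Python, from station import r gives the robot as it stands. Calls block until the motion is done:
- r.goto(position, orientation): joint-space move of the TCP to a pose.
- r.servo_line(position, orientation=None, v=0.15, threshold=None): straight line of the TCP; orientation=None keeps the orientation; v is the mean speed in m/s. With threshold (N) it stops when the force on the tool has changed by that much, and returns True; else False.
- r.move_j(angles): joint-space move.
- r.gripper_open() and r.grab(): open the fingers fully, or close them until they stop; the grip force is fixed at half the most.
- r.pause(seconds).
- r.inverse_kinematics(position, orientation): joint angles nearest the present ones, or None.
- r.snapshot(name): name is "scene" or "side" or "wrist"; returns (picture, depth): 384x512x3 uint8, red, green, blue; 384x512 float32, m along the optical axis (not along the pixel's ray), 0 where there is no reading.
- r.camera_info(name): a dict with "intrinsics" (3x3 intrinsics, pixels), "extrinsics" (4x4, takes a point from world to camera coordinates). Camera axes: x right, y down, z forward; pixel columns grow to the right and rows downward; lengths in m; the calibration is good to about 2 mm. A picture is of the moment at which its call begins: read the wrist's pose just before it. camera_info takes no time and is no camera call; for the wrist camera it gives the pose at the moment of the call.
A pose or a line that the arm cannot do raises r.MotionError and nothing moves.
- r.close_job(): hands the job in; it is judged then, once.
Readings, each from a call of its own:
- r.current_time_s(): time.
- r.current_joint_pos(): joint angles.
- r.current_dq(): joint speeds.
- r.current_effort(): joint torques, N m.
- r.current_tool_pos(): TCP position.
- r.current_ee_rot(): TCP orientation.
- r.current_wrist_force(): force on the tool from outside, world axes, zero at the start.
- r.current_wrist_torque(): the same for the moment, N m.
- r.current_gripper_width(): finger opening in m.
- r.current_grasp_force(): force on a finger pad.
Only numpy, scipy, OpenCV 4.12 (cv2) and the standard library are available. Lean on these libraries where they do the work, as an engineer would, in place of code of your own. Each camera call takes 0.05 s, during which the arm holds its last target. There are 200 camera calls.

## Working session

There is one attempt and no reset: what is moved stays moved. The work goes in short steps, each a Python script; the robot and the scene stay as the last script left them, time stands still between calls to the robot, and variables do not carry over. Pictures are saved under pics/ and viewed, at most 10 in all, crops included, and the job is handed in when it is done.

```bash
mkdir -p pics; ls
cat > h.py <<'E'
import numpy as np, cv2
from station import r
def snap(n,f):
    c=r.camera_info(n); p,d=r.snapshot(n); cv2.imwrite(f'pics/{f}.png',p[:,:,::-1]); np.savez(f'pics/{f}.npz',p=p,d=d,K=c['intrinsics'],E=c['extrinsics']); return p,d
def load(f):
    z=np.load(f'pics/{f}.npz'); return z['p'],z['d'],z['K'],z['E']
def pt(f,u,v,z=None):
    p,d,K,E=load(f); T=np.linalg.inv(E); ray=T[:3,:3]@np.linalg.solve(K,[u,v,1.])
    if z is None: return T[:3,3]+ray*d[int(v),int(u)]
    return T[:3,3]+ray*(z-T[2,3])/ray[2]
def cloud(f):
    p,d,K,E=load(f); T=np.linalg.inv(E); v,u=np.mgrid[:384,:512]
    c=np.stack([u,v,np.ones_like(u)],-1)@np.linalg.inv(K).T*d[...,None]
    return c@T[:3,:3].T+T[:3,3]
E
python3 - <<'E'
from h import *
for n in('scene','side'):snap(n,n+'0'); print(np.linalg.inv(r.camera_info(n)['extrinsics']).round(3))
print(r.current_ee_rot(),r.current_time_s(),r.current_wrist_force())
a=cv2.imread('pics/scene0.png');b=cv2.imread('pics/side0.png')
cv2.imwrite('pics/both0.png',cv2.resize(np.vstack([a,b]),(800,1200))[:600]);cv2.imwrite('pics/both1.png',cv2.resize(b,(800,600)))
E
```

```text
pics
[[-0.394  0.699 -0.596  1.131]
 [ 0.919  0.309 -0.245  0.174]
 [ 0.013 -0.645 -0.764  0.811]
 [ 0.     0.     0.     1.   ]]
[[-0.961 -0.192  0.198  0.405]
 [-0.275  0.641 -0.717  0.555]
 [ 0.011 -0.744 -0.669  0.655]
 [ 0.     0.     0.     1.   ]]
[-1.98001643e-04  1.87765037e-01  9.82213589e-01 -8.46688366e-04] 0.1 [ 0.22809481  0.77029463 -0.02041657]
```

View pics/both0.png

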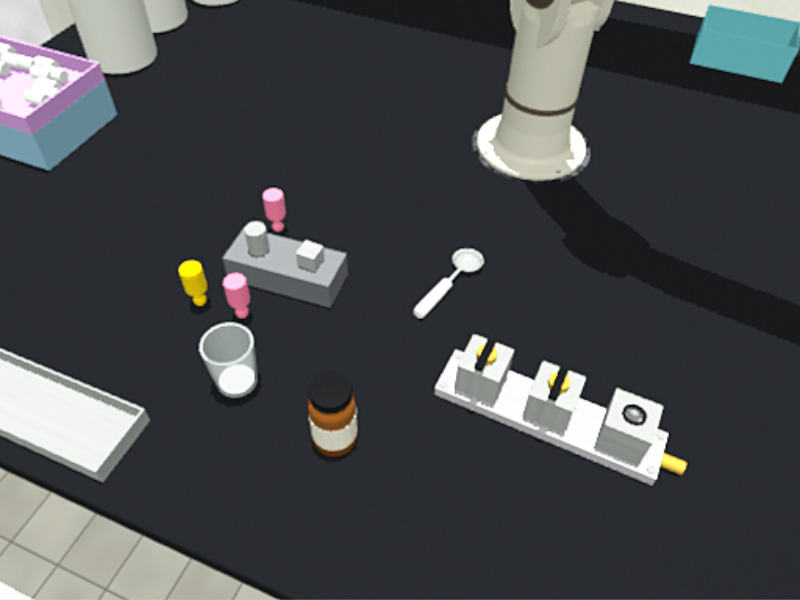

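View pics/both1.png

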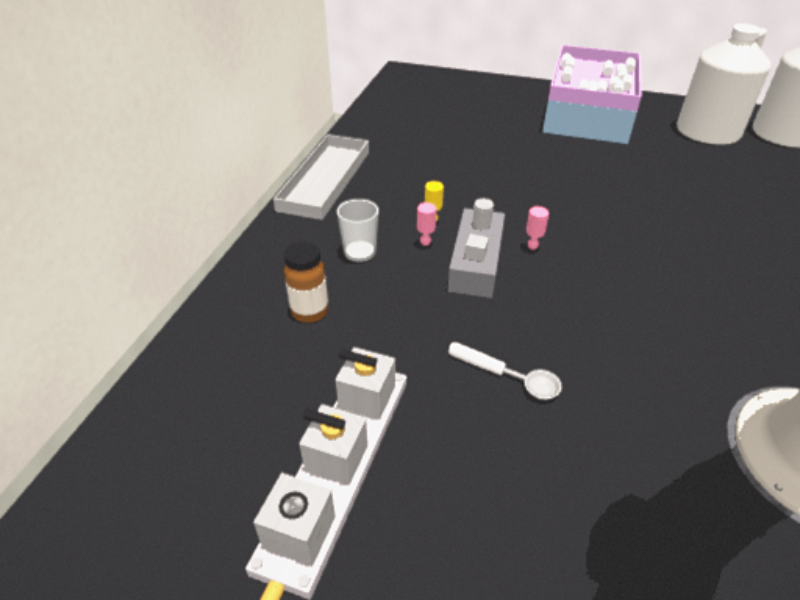

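The scene view shows the plug in the rack at about (164,152) native pixels and the open port at about (406,265). The spare is at (198,164), and there are pink and yellow look-alikes beside the rack. The side view shows the plug at about (309,136) and the port at about (187,323). Next I'll get rough positions from depth.

Run:
```python
from h import *
s=1/1.5625
for n,L in(('scene0',dict(plug=(257,229),spare=(310,247),seal=(635,408),port=(617,408),pinkA=(274,194),pinkB=(235,281),yel=(191,268),lev1=(555,392),jar=(331,385),rackR=(335,262),rackL=(237,250))),('side0',dict(plug=(484,205),spare=(477,240),lev1=(320,416),port=(294,480),pinkA=(538,213),pinkB=(426,209),yel=(434,187)))):
    C=cloud(n)
    for k,(u,v) in L.items(): print(n,k,C[int(v*s),int(u*s)].round(3))
p,d,K,E=load('scene0'); C=cloud('scene0')
x,y,z=C[...,0],C[...,1],C[...,2]
# rack top
m=((abs(z-.05)<.004)&(d>0)).astype(np.uint8)
n,l,st,ce=cv2.connectedComponentsWithStats(m)
for i in range(1,n):
    if st[i,4]>150:
        q=C[l==i]; print(st[i],q.mean(0).round(3),cv2.minAreaRect(q[:,:2].astype(np.float32)))
for n,h in(('scene0',0.05),('side0',0.05)):
    C=cloud(n);z=C[...,2]
    for nm,c in(('plug',0),):pass
```

```text
scene0 plug [ 0.509 -0.311  0.095]
scene0 spare [ 0.5   -0.224  0.081]
scene0 seal [0.588 0.287 0.079]
scene0 port [0.598 0.265 0.08 ]
scene0 pinkA [ 0.411 -0.339  0.078]
scene0 pinkB [ 0.604 -0.294  0.079]
scene0 yel [ 0.608 -0.367  0.079]
scene0 lev1 [0.619 0.187 0.1  ]
scene0 jar [ 0.735 -0.069  0.12 ]
scene0 rackR [ 0.486 -0.19   0.052]
scene0 rackL [ 0.526 -0.346  0.048]
side0 plug [ 0.509 -0.308  0.093]
side0 spare [ 0.503 -0.225  0.08 ]
side0 lev1 [0.609 0.188 0.099]
side0 port [0.61  0.261 0.079]
side0 pinkA [ 0.416 -0.334  0.079]
side0 pinkB [ 0.608 -0.294  0.077]
side0 yel [ 0.612 -0.366  0.079]
[447  25  61  16 152] [-0.457  0.345  0.05 ] ((-0.4570137560367584, 0.34852251410484314), (0.19949939846992493, 0.022181369364261627), 85.72830200195312)
[  0  59  71  38 184] [ 0.383 -0.824  0.05 ] ((0.3496078848838806, -0.8546838760375977), (0.20288023352622986, 0.09786804765462875), 0.10722816735506058)
[ 143  146   79   39 1231] [ 0.514 -0.262  0.05 ] ((0.5080104470252991, -0.26800698041915894), (0.07921142876148224, 0.1826724112033844), 4.523982048034668)
```

```bash
cat >> h.py <<'E'
def q(deg): # tool down, closing line at angle deg (mod 180)
    a=np.radians(deg+90); return np.array([0,np.cos(a/2),np.sin(a/2),0])
E
python3 - <<'E'
from h import *
for nm,P in(('port',[.59,.28,.25]),('plug',[.511,-.312,.25])):
    for a in range(-180,180,15):
        j=r.inverse_kinematics(P,q(a))
        if j is not None: print(nm,a,np.round(j,2))
C=cloud('side0'); z=C[...,2]
m=(abs(z-.080)<.004)&(C[...,1]>.05)&(C[...,0]>.4)
n,l,st,ce=cv2.connectedComponentsWithStats(m.astype(np.uint8))
for i in range(1,n):
    if st[i,4]>60: print(st[i],cv2.minAreaRect(C[l==i][:,:2].astype(np.float32)))
E
```

```text
port -180 [-0.    0.54 -0.7   1.51  0.36  1.22  2.39]
port -165 [ 0.29  0.82 -1.3   1.5   0.8   1.42  2.35]
port -150 [-1.26  0.86  1.35  1.56 -0.84  1.42 -2.46]
port -135 [-1.26  0.86  1.35  1.56 -0.84  1.42 -2.2 ]
port -120 [-1.26  0.86  1.35  1.56 -0.84  1.42 -1.94]
port -105 [-0.68  0.46  0.27  1.54 -0.13  1.16 -2.22]
port -90 [-0.64  0.46  0.22  1.54 -0.1   1.16 -1.97]
port -75 [-0.6   0.45  0.16  1.53 -0.08  1.16 -1.73]
port -60 [-0.56  0.45  0.11  1.53 -0.05  1.16 -1.49]
port -45 [-0.52  0.45  0.05  1.53 -0.02  1.16 -1.25]
port -30 [-0.47  0.45 -0.02  1.53  0.01  1.16 -1.02]
port -15 [-0.43  0.45 -0.08  1.53  0.04  1.16 -0.77]
port 0 [-0.39  0.46 -0.13  1.53  0.06  1.16 -0.53]
port 15 [-0.36  0.46 -0.18  1.52  0.09  1.17 -0.29]
port 30 [-0.32  0.46 -0.23  1.52  0.11  1.17 -0.05]
port 45 [-0.28  0.47 -0.28  1.52  0.14  1.17  0.2 ]
port 60 [-0.25  0.47 -0.33  1.52  0.16  1.18  0.44]
port 75 [-0.22  0.48 -0.37  1.52  0.18  1.18  0.69]
port 90 [-0.22  0.48 -0.38  1.52  0.18  1.18  0.95]
port 105 [-0.19  0.49 -0.42  1.52  0.21  1.18  1.19]
port 120 [-0.15  0.49 -0.47  1.52  0.24  1
[... 1129 characters left out ...]
0 [ 0.12  0.38  0.49  1.69 -0.2   1.12  2.24]
plug 105 [ 0.12  0.38  0.5   1.69 -0.2   1.12  2.51]
plug 120 [ 1.36  0.71 -1.3   1.64  0.7   1.34  2.04]
plug 135 [ 1.36  0.71 -1.3   1.64  0.7   1.34  2.3 ]
plug 150 [-0.36  0.75  1.36  1.7  -0.75  1.33 -2.53]
plug 165 [-0.36  0.75  1.36  1.7  -0.75  1.33 -2.27]
[215 223  38  29 516] ((0.5873291492462158, 0.08962124586105347), (0.06276474893093109, 0.059770289808511734), 86.97213745117188)
[192 259  42  36 694] ((0.593083918094635, 0.18945202231407166), (0.06253132224082947, 0.06016792729496956), 87.12821960449219)
[ 162  303   50   45 1198] ((0.5984709858894348, 0.2890107333660126), (0.06113786995410919, 0.06075356528162956), 86.6524429321289)
```

Run:
```python
from h import *
r.goto([.596,.288,.24],q(-3)); snap('wrist','w_port'); print(r.current_time_s(), np.linalg.inv(r.camera_info('wrist')['extrinsics']).round(3))
r.goto([.511,-.312,.24],q(-120)); snap('wrist','w_plug'); print(r.current_time_s(), r.current_tool_pos())
cv2.imwrite('pics/w.png',cv2.resize(np.hstack([cv2.imread('pics/w_port.png'),cv2.imread('pics/w_plug.png')]),(800,300)))
```

```text
1.8917 [[ 0.999 -0.048 -0.015  0.599]
 [-0.05  -0.949 -0.31   0.374]
 [ 0.     0.311 -0.95   0.396]
 [ 0.     0.     0.     1.   ]]
4.1083 [ 0.51198619 -0.31047474  0.23980647]
```

View pics/w.png

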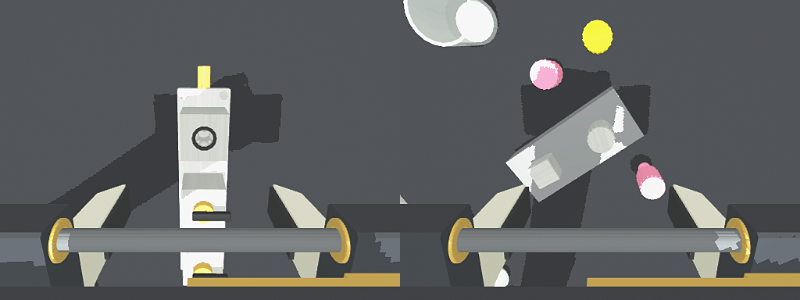

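Both targets show in the wrist views: the seal ring is at about (261,177) native and the round plug head at about (257,173). Now I'll measure them.

Run:
```python
from h import *
p,d,K,E=load('w_port')
g=p.max(2).astype(int); m=np.zeros_like(g,np.uint8); m[145:215,225:300]=(g[145:215,225:300]<75)
n,l,st,ce=cv2.connectedComponentsWithStats(m)
for i in range(1,n):
    if st[i,4]>60:
        c,_=cv2.findContours((l==i).astype(np.uint8),cv2.RETR_EXTERNAL,cv2.CHAIN_APPROX_NONE)
        P=np.array([pt('w_port',*k,.083)[:2] for k in c[0][:,0]],np.float32)
        print('seal',st[i],pt('w_port',*ce[i],.083),cv2.minEnclosingCircle(P),cv2.minAreaRect(P))
C=cloud('w_port'); s=C[155:205,235:290]; print('seal top z',np.percentile(s[...,2],[50,90,95,99]))
C=cloud('w_plug'); w=C[140:210,220:295]; t=w[w[...,2]>.089]; print('plug z',np.percentile(t[:,2],[10,50,90]),len(t))
t=w[w[...,2]>.0905]; print(cv2.minEnclosingCircle(t[:,:2].astype(np.float32)),t.mean(0),cv2.minAreaRect(t[:,:2].astype(np.float32)))
w=C[80:260,120:320]; m=(abs(w[...,2]-.05)<.004)
q_=w[m]; print('rack',cv2.minAreaRect(q_[:,:2].astype(np.float32)))
```

```text
seal [225 145   3  70 186] [0.56654851 0.28547883 0.083     ] ((0.5658562183380127, 0.28734660148620605), 0.034323204308748245) ((0.5668411254882812, 0.28728315234184265), (0.06847134232521057, 0.0019738366827368736), 85.58956146240234)
seal [293 145   7  49 303] [0.63407034 0.29453249 0.083     ] ((0.6338082551956177, 0.2948490381240845), 0.02349235489964485) ((0.6338452100753784, 0.2948485016822815), (0.04674112796783447, 0.005790221504867077), 89.14410400390625)
seal [246 162  31  30 323] [0.60046757 0.28929429 0.083     ] ((0.6003755331039429, 0.28933781385421753), 0.015051772817969322) ((0.6004167199134827, 0.2895057797431946), (0.028569914400577545, 0.02863873913884163), 87.13282775878906)
seal top z [0.07858923 0.0808657  0.08163032 0.08275199]
plug z [0.09143978 0.09232261 0.09331118] 945
((0.5414104461669922, -0.32934051752090454), 0.05008823052048683) [ 0.513309   -0.31410251  0.09954944] ((0.5371218919754028, -0.3342236280441284), (0.03161437809467316, 0.09864552319049835), 50.55648422241211)
rack ((0.4938298463821411, -0.2766294479370117), (0.1794075071811676, 0.19429250061511993), 30.514738082885742)
```

Run:
```python
from h import *
C=cloud('w_plug'); w=C[140:210,220:295]
m=((w[...,2]>.0895)&(w[...,2]<.0975)).astype(np.uint8)
n,l,st,ce=cv2.connectedComponentsWithStats(m); i=1+st[1:,4].argmax(); t=w[l==i]
c,_=cv2.findContours((l==i).astype(np.uint8),cv2.RETR_EXTERNAL,cv2.CHAIN_APPROX_NONE)
P=np.array([pt('w_plug',220+k[0],140+k[1],.094)[:2] for k in c[0][:,0]],np.float32)
print(st[i],t.mean(0),cv2.minAreaRect(t[:,:2].astype(np.float32)),cv2.minEnclosingCircle(P),cv2.fitEllipse(P))
```

```text
[ 20  22  35  34 919] [ 0.51169666 -0.31323834  0.0923224 ] ((0.511378288269043, -0.31306615471839905), (0.031335074454545975, 0.03197283297777176), 43.00316619873047) ((0.511955976486206, -0.3135105073451996), 0.016240296885371208) ((0.5119460225105286, -0.31336510181427), (0.03096555732190609, 0.03155520185828209), 52.45205307006836)
```

Run:
```python
from h import *
r.goto([.5118,-.3132,.13],q(-120))
print(r.servo_line([.5118,-.3132,.061],q(-120),v=.1,threshold=8),r.current_tool_pos(),r.current_wrist_force())
r.grab(); print(r.current_gripper_width(),r.current_grasp_force(),r.current_wrist_force(),r.current_tool_pos())
r.servo_line([.5118,-.3132,.16],q(-120),v=.1)
print(r.current_gripper_width(),r.current_wrist_force(),r.current_tool_pos(),r.current_time_s())
r.goto([.6004,.2893,.20],q(-3)); r.pause(.3)
print(r.current_tool_pos(),r.current_wrist_force(),r.current_wrist_torque(),r.current_time_s())
snap('wrist','h_wrist');snap('scene','h_scene');snap('side','h_side')
a=cv2.imread('pics/h_wrist.png');b=cv2.imread('pics/h_scene.png')[170:290,340:500];c=cv2.imread('pics/h_side.png')[230:380,110:270]
cv2.imwrite('pics/h.png',np.hstack([cv2.resize(b,(400,300)),cv2.resize(c,(400,375))[:300]]))
```

```text
False [ 0.51221957 -0.31360855  0.06154166] [0.28462188 0.51485869 0.23724929]
0.031759795508683304 30.00007599592209 [0.47050208 0.23770462 0.58743281] [ 0.51184646 -0.31309371  0.06098473]
0.031533435464471835 [-0.08071861 -0.54713243 -3.72000934] [ 0.51126777 -0.31277462  0.15920375] 7.575
[0.60061033 0.28875483 0.19996947] [ 0.64661968 -0.1439571  -3.63989548] [-0.08577165  0.00195001 -0.01779234] 10.0583
```

View pics/h_wrist.png

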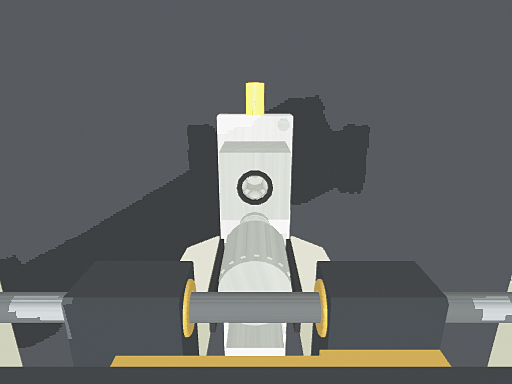

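View pics/h.png

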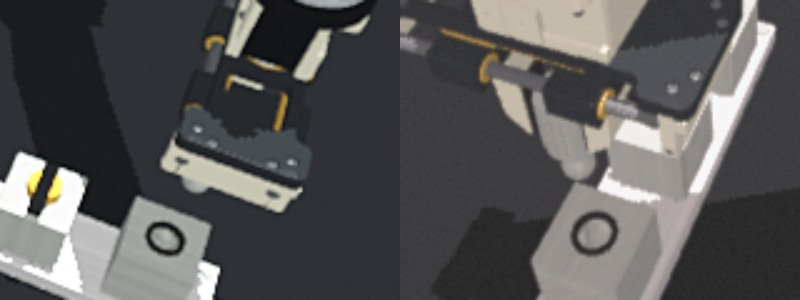

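The wrist view shows the plug upright in the pads, stem at column ~255, and the seal at (255,187). The side crop shows the stem just behind and above the port. I'll re-measure the seal in all three views, plus the stem's lateral position.

Run:
```python
from h import *
for f,(u0,u1,v0,v1) in dict(h_wrist=(232,280,165,210),h_scene=(395,418,255,275),h_side=(173,203,308,338),scene0=(395,418,255,275),side0=(173,203,308,338)).items():
    p=load(f)[0]; g=p.max(2).astype(int)[v0:v1,u0:u1]; m=(g<80).astype(np.uint8)
    n,l,st,ce=cv2.connectedComponentsWithStats(m); i=1+st[1:,4].argmax()
    c,_=cv2.findContours((l==i).astype(np.uint8),cv2.RETR_EXTERNAL,cv2.CHAIN_APPROX_NONE)
    P=np.array([pt(f,u0+k[0],v0+k[1],.083)[:2] for k in c[0][:,0]],np.float32)
    print(f,st[i],np.round(cv2.fitEllipse(P)[0],4),np.round(cv2.fitEllipse(P)[1],4))
p,d,K,E=load('h_wrist'); C=cloud('h_wrist')
for v in(216,220,224,228,232,240,250,260,270,280):
    row=C[v]; k=np.where((row[:,2]>.12)&(abs(row[:,0]-.6)<.03))[0]
    k=k[(k>225)&(k<290)]
    if len(k): print(v,k.min(),k.max(),row[k].mean(0).round(4),row[k][:,2].max().round(3), 'near y',row[k][:,1].max().round(4))
```

```text
h_wrist [  5   6  36  34 417] [0.6004 0.2893] [0.0286 0.0292]
h_scene [ 3  4 16 13 76] [0.6004 0.2872] [0.0276 0.0288]
h_side [  6   7  18  17 107] [0.5978 0.2897] [0.0276 0.0288]
scene0 [ 3  4 16 13 66] [0.6004 0.2872] [0.0271 0.0273]
side0 [ 6  7 18 17 72] [0.598  0.2899] [0.0263 0.0264]
216 244 265 [0.6007 0.2958 0.1637] 0.165 near y 0.2965
220 241 268 [0.6006 0.2941 0.1659] 0.168 near y 0.295
224 239 269 [0.6008 0.3027 0.192 ] 0.196 near y 0.3041
228 227 275 [0.6011 0.3037 0.1995] 0.356 near y 0.3728
232 230 278 [0.6007 0.3017 0.1999] 0.206 near y 0.3042
240 226 289 [0.602  0.3006 0.207 ] 0.214 near y 0.304
250 226 289 [0.6024 0.3008 0.2176] 0.225 near y 0.3046
260 226 289 [0.6023 0.3007 0.2267] 0.231 near y 0.3034
270 226 289 [0.6021 0.2983 0.2308] 0.232 near y 0.2994
280 226 289 [0.6018 0.2939 0.2314] 0.233 near y 0.2951
```

Run:
```python
from h import *
r.servo_line([.6004,.2893,.133],q(-3),v=.06); r.pause(.3)
print(r.current_tool_pos(),r.current_wrist_force(),r.current_time_s())
for n in('wrist','scene','side'): snap(n,'k_'+n)
a=cv2.imread('pics/k_scene.png')[225:305,365:445];b=cv2.imread('pics/k_side.png')[265:345,150:230];c=cv2.imread('pics/k_wrist.png')[150:310,170:340]
cv2.imwrite('pics/k.png',np.hstack([cv2.resize(i,(266,266),interpolation=0) for i in(a,b,c)]))
```

```text
[0.60049251 0.28937277 0.13325723] [-0.25601831  0.58829463 -3.29696229] 11.775
```

View pics/k.png

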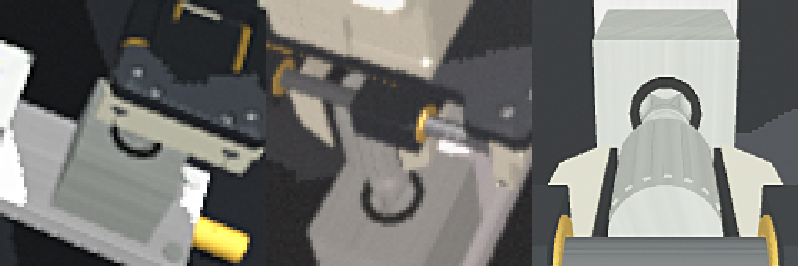

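The close view shows the tip over the ring and centred in x in both wrist and side views. I'll check y by fitting circles to the head in the wrist cloud, using the same camera as for the seal.

Run:
```python
from h import *
from scipy.optimize import least_squares
for f,zt in(('h_wrist',.2),('k_wrist',.1333)):
    C=cloud(f); w=C[190:300,200:310].reshape(-1,3)
    for lo,hi,R in((-.008,.001,.0165),(.001,.01,.0165),(.01,.018,.0165)):
        k=w[(w[:,2]>zt+lo)&(w[:,2]<zt+hi)&(abs(w[:,0]-.6005)<.0135)&(w[:,1]<.32)&(w[:,1]>.29)]
        s=least_squares(lambda a:np.hypot(k[:,0]-a[0],k[:,1]-a[1])-R,[.6,.288],loss='soft_l1',f_scale=.001)
        print(f,lo,len(k),s.x.round(4),np.std(s.fun).round(4))
```

```text
h_wrist -0.008 353 [0.6001 0.2869] 0.0005
h_wrist 0.001 420 [0.6001 0.287 ] 0.0005
h_wrist 0.01 425 [0.6001 0.2869] 0.0005
k_wrist -0.008 357 [0.6    0.2875] 0.0004
k_wrist 0.001 404 [0.6    0.2875] 0.0005
k_wrist 0.01 435 [0.5999 0.2875] 0.0005
```

Run:
```python
from h import *
x,y=.6007,.2908
r.servo_line([x,y,.133],q(-3),v=.03); r.pause(.3); print(r.current_tool_pos(),r.current_wrist_force().round(2))
for z in(.127,.124,.121,.118):
    h=r.servo_line([x,y,z],q(-3),v=.02,threshold=5); r.pause(.1)
    print(z,h,r.current_tool_pos().round(4),r.current_wrist_force().round(2),r.current_wrist_torque().round(2),r.current_time_s())
    if h: break
```

```text
[0.60068246 0.29072283 0.13295045] [-0.51 -0.84 -3.26]
0.127 False [0.6007 0.2908 0.127 ] [ 0.19 -0.33 -3.03] [-0.06  0.05 -0.03] 13.025
0.124 False [0.6007 0.2908 0.124 ] [ 0.35 -0.09 -3.36] [-0.06  0.06  0.02] 13.425
0.121 False [0.6007 0.2908 0.121 ] [ 0.34 -0.33 -3.21] [-0.12  0.    0.04] 13.825
0.118 False [0.6007 0.2908 0.118 ] [ 0.72  0.98 -3.06] [-0.05  0.08 -0.07] 14.225
```

Run:
```python
from h import *
x,y=.6007,.2908
for z in np.r_[np.arange(.116,.1025,-.002),np.arange(.1025,.0975,-.001)]:
    h=r.servo_line([x,y,z],q(-3),v=.02,threshold=17); r.pause(.1)
    f=r.current_wrist_force(); print(round(z,4),h,r.current_tool_pos().round(4),f.round(2),round(r.current_time_s(),2))
    if h or f[2]>15 or np.hypot(*f[:2])>10: break
```

```text
0.116 False [0.6008 0.2904 0.116 ] [ 0.48 -1.47 -2.68] 14.57
0.114 False [0.601  0.2907 0.1143] [-0.41 -2.14  1.02] 14.93
0.112 False [0.6012 0.2909 0.1126] [-0.45 -2.54  5.99] 15.28
0.11 False [0.6012 0.291  0.1107] [-0.95 -1.92  5.58] 15.62
0.108 False [0.6014 0.291  0.1085] [ 0.56 -1.91  5.74] 15.97
0.106 False [0.6011 0.2909 0.1059] [ 1.44 -1.39  2.7 ] 16.32
0.104 False [0.6006 0.2907 0.1033] [ 2.74 -1.3  -2.95] 16.68
0.1025 False [0.6004 0.2906 0.1018] [ 2.96 -0.23 -4.84] 17.02
0.1015 False [0.6004 0.2905 0.1009] [ 2.13 -0.51 -6.91] 17.38
0.1005 False [0.6003 0.2905 0.0998] [ 3.61 -1.29 -9.56] 17.73
0.0995 False [0.6002 0.2905 0.0988] [  2.1   -0.33 -12.94] 18.07
0.0985 False [0.6003 0.2906 0.0981] [  2.73  -1.52 -12.82] 18.43
```

Run:
```python
from h import *
x,y=.6005,.2906
for z in np.arange(.0975,.0905,-.0005):
    h=r.servo_line([x,y,z],q(-3),v=.02,threshold=12); r.pause(.15)
    f=r.current_wrist_force(); print(round(z,4),h,r.current_tool_pos().round(4),f.round(2),round(r.current_time_s(),2),r.current_gripper_width())
    if f[2]>3: break
snap('wrist','home_wrist')
```

```text
0.0975 False [0.6004 0.2906 0.0974] [  1.99  -1.26 -12.27] 18.82 0.031400265206837814
0.097 False [0.6004 0.2906 0.0971] [ 0.25 -1.81 -8.59] 19.23 0.03173467524839505
0.0965 False [0.6006 0.2907 0.0966] [ 1.54 -2.23 -7.66] 19.62 0.0316485222791199
0.096 False [0.6006 0.2906 0.0961] [ 0.93 -0.4  -8.02] 20.02 0.03147101110181844
0.0955 False [0.6006 0.2906 0.0955] [-0.17 -1.56 -6.89] 20.43 0.031272135746007054
0.095 False [0.6006 0.2907 0.0951] [ 0.85 -1.14 -6.41] 20.82 0.03133076031932572
0.0945 False [0.6006 0.2906 0.0946] [ 0.91 -1.98 -4.6 ] 21.23 0.03150152476119783
0.094 False [0.6006 0.2908 0.0941] [ 0.9  -1.12 -3.63] 21.62 0.031654663167885795
0.0935 False [0.6006 0.2908 0.0938] [ 0.06 -1.04 -2.15] 22.02 0.03156970811249236
0.093 False [0.6006 0.2908 0.0934] [-1.23 -1.23  2.19] 22.43 0.03146165336234926
0.0925 False [0.6007 0.2908 0.093 ] [-2.71 -2.65  5.08] 22.82 0.03135064273371423
```

The shoulder met the seal at TCP z ≈ 0.094, and the force has risen at the seal's stiffness since then. I'll press slightly more, dwell, then do the pull test in small steps.

Run:
```python
from h import *
x,y=.6006,.2906
def fz(n=5):
    s=[]
    for _ in range(n): r.pause(.02); s.append(r.current_wrist_force()[2])
    return np.mean(s)
r.servo_line([x,y,.0921],q(-3),v=.02,threshold=10); r.pause(.4)
print('press',r.current_tool_pos().round(4),fz()+3.4)
z=.0945
r.servo_line([x,y,z],q(-3),v=.02,threshold=14)
while z<.0995:
    n=fz()+3.4; print(round(z,4),r.current_tool_pos().round(4),round(n,2),round(r.current_time_s(),2))
    if n<-9.3: break
    z+=.0003 if n>-5 else .00015
    r.servo_line([x,y,z],q(-3),v=.01)
F=[]
for _ in range(12): F.append(fz()+3.4)
print(np.round(F,1),r.current_tool_pos().round(4),r.current_time_s())
```

```text
press [0.6007 0.2908 0.0927] 10.271408525180629
0.0945 [0.6005 0.2905 0.0938] 0.55 23.96
0.0948 [0.6003 0.2905 0.0942] -2.09 24.29
0.0951 [0.6004 0.2904 0.0947] -4.0 24.62
0.0954 [0.6003 0.2904 0.095 ] -5.66 24.96
0.0955 [0.6004 0.2904 0.0952] -7.15 25.29
0.0957 [0.6004 0.2905 0.0955] -7.99 25.62
0.0958 [0.6004 0.2905 0.0957] -8.75 25.96
0.096 [0.6004 0.2905 0.0959] -9.33 26.29
[ -9.3  -9.7  -9.5  -9.7  -9.3  -9.8  -9.6 -10.2 -10.2  -9.9 -10.1 -10. ] [0.6005 0.2905 0.0959] 27.2917
```

The catch held about 10 N for a second. Next I'll lower it back home, release, retreat and check.

Run:
```python
from h import *
x,y=.6005,.2906
r.pause(.3); print(r.current_wrist_force()[2]+3.4)
r.servo_line([x,y,.0929],q(-3),v=.02,threshold=18); r.pause(.4)
print(r.current_tool_pos().round(4),r.current_wrist_force().round(2))
r.gripper_open(); r.pause(.2); print(r.current_gripper_width(),r.current_wrist_force().round(2))
r.servo_line([x,y,.20],q(-3),v=.1); r.goto([.53,.24,.26],q(-3)); r.pause(.2)
for n in('wrist','side','scene'): snap(n,'e_'+n)
print(r.current_time_s())
C=cloud('e_side');E=load('e_side')[3]
w=C[270:350,150:230]; t=w[(w[...,2]>.115)&(w[...,2]<.14)]; print('side top',len(t),np.percentile(t[:,2],[50,90]),cv2.minEnclosingCircle(t[t[:,2]>.121][:,:2].astype(np.float32)))
a=cv2.imread('pics/e_side.png')[255:355,140:240];b=cv2.imread('pics/e_scene.png')[205:305,355:455]
cv2.imwrite('pics/e.png',np.hstack([cv2.resize(i,(400,400)) for i in(a,b)]))
```

```text
-9.857159617038798
[0.6012 0.291  0.0937] [ 0.04 -1.3  -1.43]
0.09192138762100291 [-0.52  0.7   0.31]
31.65
side top 393 [0.12579753 0.12703232] ((0.5987337827682495, 0.29071706533432007), 0.01671024039387703)
```

View pics/e.png

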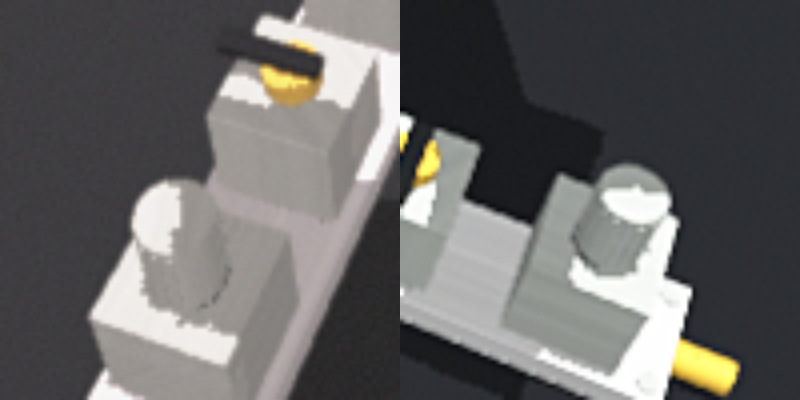

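Both views show the plug upright in the port, shoulder on the seal, with the top at about 0.126 to 0.127 m (0.127 expected). The gripper is clear, so I'm handing it in.

```bash
python3 -c "
from h import *
print(r.close_job())"
```

```text
the job is handed in; nothing more can be done
None
```

The blanking plug is pressed home in the open port; its catch held a pull of about 10 N for over a second, and I released it sitting home and handed the job in (no verdict was returned).

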